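# Wedge the quarantine pen's gate shut

### The job

A battery is quarantined in the small metal pen, but the pen's sprung gate will not stay shut. Take the wooden wedge and drive it, thin end first from the robot's side, under the half of the gate away from the hinge, so that the gate is pushed fully shut and stays jammed there when you let go. Leave the flat wooden bar, which has no taper, where it lies.

Things in the scene. Friction and masses are not known exactly. Their poses are not given: they have to be found in the camera images.
- gate (a joint): Gate angle, rad: 0 = fully shut on its stop, growing as it swings out towards the robot. A light spring holds it ajar at about 0.2 (closing takes about 1.5 N near the free edge) and reopens it unless jammed. Bare aluminium panel 182 mm wide, 8 mm thick, on an upright hinge at the pen's left end seen from the robot; lower edge 14 mm, top 96 mm above the bench.
- pen: The grey sheet-metal pen, fixed to the bench: 218 mm wide, 120 mm deep, 104 mm high, no floor; the gate is its front. Origin on the bench below the middle of the shut gate's front face; x into the pen, y along the gate to the hinge, z up. A flat black battery lies in its hinge-side half; the other half is empty.
- gate_foot (a point): Fixed point on the bench (z = 0) straight below the shut gate's front face, at the middle of the half away from the hinge (136 mm from the hinge axis, 46 mm from the free edge). x points level into the pen, square to the shut gate; y along the gate to the hinge; z up. The gate, ajar, stands up to 40 mm in front of this point.
- wedge_mid (a point): Loose wooden wedge 160 x 36 mm, flat below, top sloping from 26 mm high (thick end) to 4 mm (thin end), 90 g, lying flat, thin end roughly away from the robot. Point: mid length and width, 7.5 mm up; x to the thin end. Hold it 50 mm back from here to stay clear of the gate. It meets the shut gate with this point 7 mm before the gate's face; about 10 N more jams it, and friction keeps it.
- bar_mid (a point): Loose flat bar of the same wood, 160 x 36 x 10 mm, even in thickness, so that it would not jam. The point is its centre, half-way up; x along its length. Wedge and bar lie one to the left and one to the right of the pen's front; either may be on either side. Not to be used.

How it is judged (in metres and radians):
At the end, for the whole second after the job is handed in: The gate stays shut (within 0.05 rad) by itself, jammed by the wedge lying flat on the bench beneath it: the wedge's middle between 35 mm in front of and 30 mm behind the shut gate's face, and within 60 mm, along the gate, of the middle of the half away from the hinge (value of joint gate below 0.05 rad and x of wedge_mid in the frame of gate_foot between -0.035 and 0.03 m and y of wedge_mid in the frame of gate_foot between -0.06 and 0.06 m and height (world z) of wedge_mid below 0.018 m and angle between wedge_mid's own z axis and vertical below 0.12 rad); the robot touches nothing.
It fails at once if the flat bar is moved more than 40 mm from where it lay (distance of bar_mid from where it was at the start of the episode above 0.04 m).
It also fails if it takes over 38 s, if anything falls off the work surface, if the arm or the gripper's body presses on something with over 40 N, if the wrist force passes 120 N, or if a joint passes its speed limit or range.

### The arm

A 7-joint arm with a two-finger parallel gripper is mounted at the origin on a cart in front of the work surface, level with it; the furniture and walls round the work are solid. World frame = base frame: x ahead of the robot, y to its left, z up, the work surface at z = 0. Lengths are in mm, angles in rad, forces in N, time in s.
With the tool pointing down it reaches from about 400 to 875 mm from the base axis. Payload 4.4 kg.
Tool frame: the origin (TCP) lies on the centre line of the jaws, within the pads' length; the fingertips stand 8 mm ahead of it and the grasp point (between the pads) lies 11 mm behind it; x points along the fingers, z is the direction in which the jaws open and shut, and the axes are right-handed (so a half turn about x gives the same grasp; the last joint's range is limited). The gripper opens to 85 mm and grips with 20 to 120 N. Pads are 22 mm wide; open, the fingers measure 114 mm over their backs; the gripper's body (76 mm by 85 mm) begins 54 mm behind the grasp point. The pads swing forward as they close: fully open they stand 13 mm farther back than shut.
Start: joints at [-1.18, 0.628, 0.038, 1.517, -0.027, 0.996, -0.02], TCP at [286.681, 583.38, 239.313] pointing down, gripper open.
Joint ranges: [-3.06, 3.06], [-0.37, 2.12], [-1.25, 1.32], [0.18, 2.47], [-1.1, 4.24], [0.23, 1.98], [-2.94, 2.94]. Speed limits (rad/s): [2.57, 2.57, 3.14, 3.14, 3.14, 3.14, 3.14].

### API

Orientations are given as [roll, pitch, yaw] about the fixed x, y, z axes, in that order (R = Rz(yaw) Ry(pitch) Rx(roll)).
In Python, from cell import ctrl, get_image, camera_params gives the robot as it stands. The module is installed in compiled form; this text tells all that it offers.
- The arm moves only by the shell command python3 -m handwheel 'ROWS'. ROWS is text: rows parted by semicolons, each of 7 numbers parted by spaces: the opening, from -1 (shut) to 1 (fully open), then the shift along the tool's x, y, z in mm, then the turn, a rotation vector about the tool's x, y, z in rad. In form: grip x y z wx wy wz; .... A call has 1 to 10 rows; each row shifts and turns the pose as measured when the row begins, along the tool's axes as they then stand; what a row does not reach is not made up. A row lasts 1/10 s, in which the tool goes at most 50 mm and 8.59 degrees, less where a joint would pass 70% of its speed; a pose out of reach is approached as far as the arm can. A call with a gripper value outside its range is refused whole. The fingers move at their own pace and stop on an object; the grip force is fixed at half the most. Time passes only in rows, so rows that do not move let the fingers close. It gives the time, the measured TCP pose, the force and the opening at its end, in the units of the state.
- ctrl.read_state(): the state, without advancing time (a new reading comes with each control period).
- get_image(name): name is "scene" or "top" or "wrist"; returns the picture (480x640x3 uint8, blue, green, red); there is no depth.
- camera_params(name): a dict with "fx", "fy", "cx", "cy" (pixels), "eye" and "orientation" of the camera in the world. Camera axes: x right, y up, looking along -z (the intrinsics and any distortion apply to the point x, -y, -z); pixel columns grow to the right and rows downward; lengths in mm; the calibration is good to about 2 mm. The wrist camera is an equidistant fisheye: a pixel r from the principal point sees the ray r / f radians off the axis. A picture is of the moment at which its call begins: read the wrist's pose just before it. camera_params takes no time and is no camera call; for the wrist camera it gives the pose at the moment of the call.
- ctrl.finish_job(): hands the job in, once; it reports no verdict.
The state is a dict: "clock": time; "qpos": joint angles; "qd": joint speeds; "tau": joint torques, N m; "eef_pos": TCP position; "tool_rot": TCP orientation; "force": force on the tool from outside, world axes, zero at the start; "torque": the same for the moment, N m; "width": finger opening in mm.
Only numpy, scipy, OpenCV 4.12 (cv2) and the standard library are available. Lean on these libraries where they do the work, as an engineer would, in place of code of your own. Each camera call takes 0.05 s, during which the arm holds its last target.

## Working session

There is one attempt and no reset: what is moved stays moved. The work goes in short steps, Python scripts to look and compute and a shell command to move; the robot and the scene stay as the last step left them, time stands still between calls to the robot, and variables do not carry over. Pictures are saved under pics/ and viewed, and the job is handed in when it is done.

```bash
mkdir -p pics; ls
python3 - <<'E'
from cell import ctrl,get_image,camera_params
import cv2
s=ctrl.read_state();print(s)
for n in("scene","top"):
    print(n,camera_params(n)); cv2.imwrite(f"pics/{n}0.png",get_image(n))
E
```

```text
pics
{'clock': 0.0, 'qpos': array([-1.17979077,  0.62933343,  0.03847662,  1.51838438, -0.02698685,
        0.99630167, -0.02000269]), 'qd': array([ 0.00171451,  0.00062717, -0.00097431,  0.00282137, -0.00033799,
        0.00061962,  0.00201866]), 'tau': array([ 8.17827149e-04, -5.63409483e+01,  1.22654133e+00, -1.93439180e+01,
        1.10016941e-02,  1.06204598e-02,  1.05047772e-05]), 'eef_pos': array([286.4271114 , 582.7999604 , 238.39271229]), 'tool_rot': array([-3.11205883,  1.56888839, -1.99809201]), 'force': array([-0.23200888, -0.19528589,  0.83302876]), 'torque': array([-0.00521347,  0.00507768, -0.02135553]), 'width': 85.3591548094345}
scene {'fx': 495.58469575572326, 'fy': 495.58469575572326, 'cx': 330.33720434293934, 'cy': 240.0600041378847, 'eye': array([ 140.63224608, -566.37669579,  672.9688952 ]), 'orientation': array([ 0.84709077, -0.0040666 , -0.61658019])}
top {'fx': 479.97479875766504, 'fy': 479.97479875766504, 'cx': 330.34073603931506, 'cy': 236.55007065033962, 'eye': array([ 468.10760723,   17.49223122, 1012.28195659]), 'orientation': array([ 0.11358705, -0.00458834, -1.57081372])}
```

View pics/scene0.png

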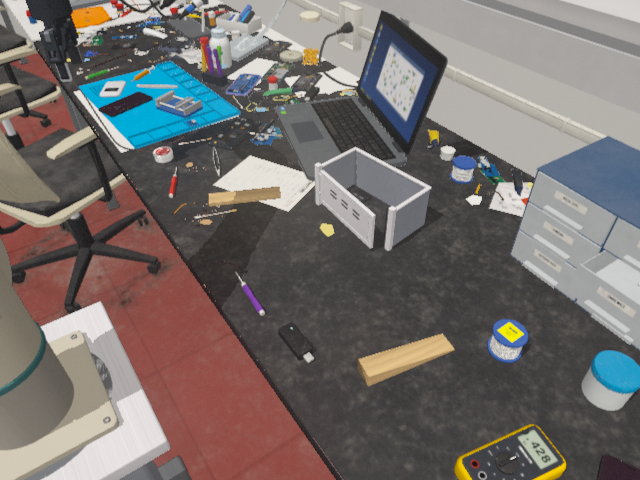

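View pics/top0.png

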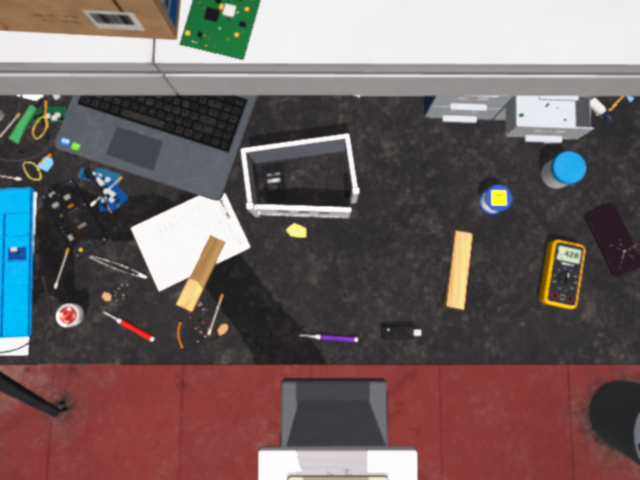

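```bash
cat > h.py <<'E'
import numpy as np, cv2
from scipy.spatial.transform import Rotation as R
from cell import ctrl,get_image,camera_params
def ray(cp,u,v):
    d=np.array([(u-cp['cx'])/cp['fx'],-(v-cp['cy'])/cp['fy'],-1.0])
    return R.from_euler('xyz',cp['orientation']).as_matrix()@d
def onplane(cp,u,v,z):
    d=ray(cp,u,v);e=cp['eye'];return e+d*(z-e[2])/d[2]
def proj(cp,p):
    q=R.from_euler('xyz',cp['orientation']).as_matrix().T@(np.asarray(p,float)-cp['eye'])
    return np.array([cp['cx']+cp['fx']*q[0]/-q[2],cp['cy']+cp['fy']*q[1]/q[2]])
E
python3 - <<'E'
from h import *
t=cv2.imread("pics/top0.png");s=cv2.imread("pics/scene0.png")
a=cv2.resize(t[120:320,170:370],(600,600),interpolation=cv2.INTER_CUBIC)
cv2.imwrite("pics/pen_top.png",a)
b=cv2.resize(s[140:260,190:440],(800,384),interpolation=cv2.INTER_CUBIC)
c=cv2.resize(s[320:400,340:480],(800,457),interpolation=cv2.INTER_CUBIC)
cv2.imwrite("pics/pen_scene.png",b);cv2.imwrite("pics/wedge_scene.png",c)
for n,im in(("top",t),("scene",s)):
    hsv=cv2.cvtColor(im,cv2.COLOR_BGR2HSV)
    m=cv2.inRange(hsv,(10,60,90),(28,200,255))
    m=cv2.morphologyEx(m,cv2.MORPH_OPEN,np.ones((3,3)))
    for k in cv2.findContours(m,0,2)[0]:
        A=cv2.contourArea(k)
        if A>500:
            r=cv2.minAreaRect(k);print(n,A,r,cv2.boxPoints(r).round(1).tolist())
E
```

```text
top 1324.0 ((200.4000244140625, 273.70001220703125), (20.124608993530273, 78.7095947265625), 26.56505012512207) [[173.8000030517578, 304.3999938964844], [209.0, 234.0], [227.0, 243.0], [191.8000030517578, 313.3999938964844]]
top 1460.5 ((458.76873779296875, 269.5893859863281), (20.328149795532227, 78.93328094482422), 6.632514953613281) [[444.1000061035156, 307.6000061035156], [453.20001220703125, 229.1999969482422], [473.3999938964844, 231.60000610351562], [464.29998779296875, 310.0]]
top 4657.5 ((88.0, 19.0), (38.0, 176.0), 90.0) [[-0.0, 0.0], [176.0, 0.0], [176.0, 38.0], [0.0, 38.0]]
scene 2296.5 ((406.06488037109375, 358.71087646484375), (29.629152297973633, 97.93060302734375), 72.89727020263672) [[354.8999938964844, 359.0], [448.5, 330.20001220703125], [457.20001220703125, 358.5], [363.6000061035156, 387.29998779296875]]
scene 823.0 ((243.6341552734375, 195.7073211669922), (13.693511009216309, 72.66395568847656), 83.6598129272461) [[206.8000030517578, 192.89999389648438], [279.0, 184.89999389648438], [280.5, 198.5], [208.3000030517578, 206.5]]
```

Run:
```python
from h import *
cp=camera_params("top")
for u,v in [(460,270),(202,272)]: print(onplane(cp,u,v,10))
for u,v,z in [(250,210,96),(352,212,96),(357,192,104),(349,136,104),(243,147,104)]: print(u,v,onplane(cp,u,v,z))
```

```text
[ 512.29543835 -257.80885396   10.        ]
[508.03885695 280.05642967  10.        ]
250 210 [624.18844835 168.51498057  96.        ]
352 212 [620.42318778 -28.58473507  96.        ]
357 192 [658.08850718 -38.01233965 104.        ]
349 136 [769.25224334 -23.09705376 104.        ]
243 147 [746.88799005 183.14672611 104.        ]
```

View pics/pen_top.png

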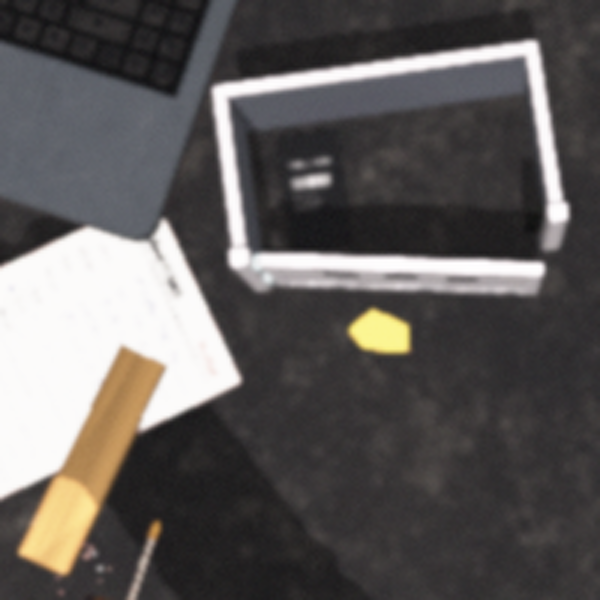

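View pics/pen_scene.png

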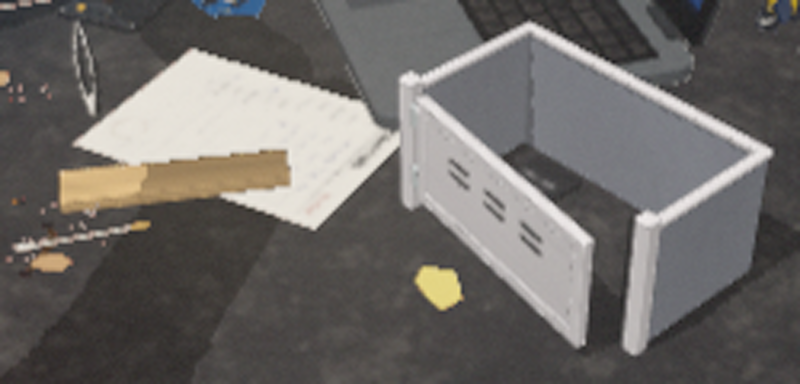

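View pics/wedge_scene.png

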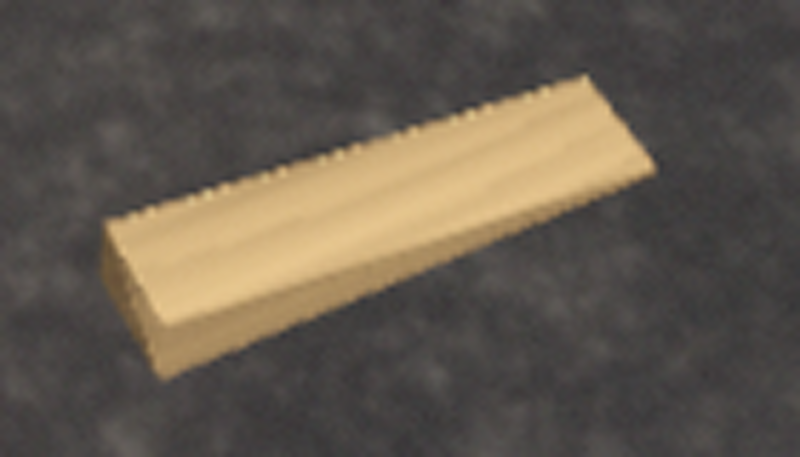

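The right-hand piece is the wedge: it tapers, with the thick end at about (160,340) in the zoom and the thin end at about (620,120). The left-hand piece is evenly thick, so it is the bar. In the top view the wedge centre is near (459,270), and the gate is ajar with its free edge at about (352,212). Next I'll measure both properly.

Run:
```python
from h import *
t=cv2.imread("pics/top0.png");s=cv2.imread("pics/scene0.png")
def crop(im,x0,y0,w,h,k,n):
    a=cv2.resize(im[y0:y0+h,x0:x0+w],None,fx=k,fy=k,interpolation=cv2.INTER_CUBIC)
    for i in range(0,w,10): cv2.putText(a,str(x0+i),(i*k,10),0,.33,(0,255,255),1);cv2.line(a,(i*k,12),(i*k,18),(0,255,255),1)
    for i in range(0,h,10): cv2.putText(a,str(y0+i),(0,i*k+4),0,.33,(0,255,0),1);cv2.line(a,(24,i*k),(30,i*k),(0,255,0),1)
    cv2.imwrite(n,a)
crop(t,232,125,133,100,6,"pics/c1.png")
crop(s,310,140,130,110,6,"pics/c2.png")
crop(t,435,222,50,96,6,"pics/c3.png")
```

```text
(no output)
```

View pics/c1.png

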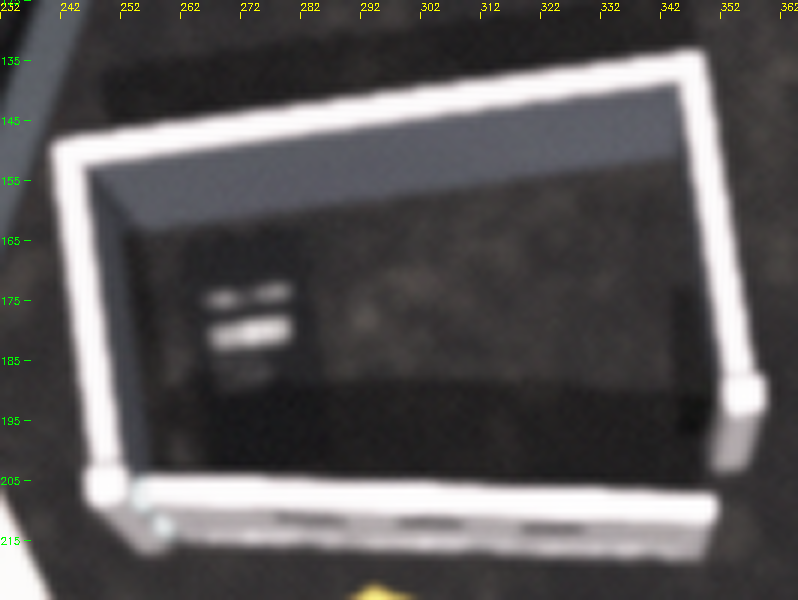

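View pics/c2.png

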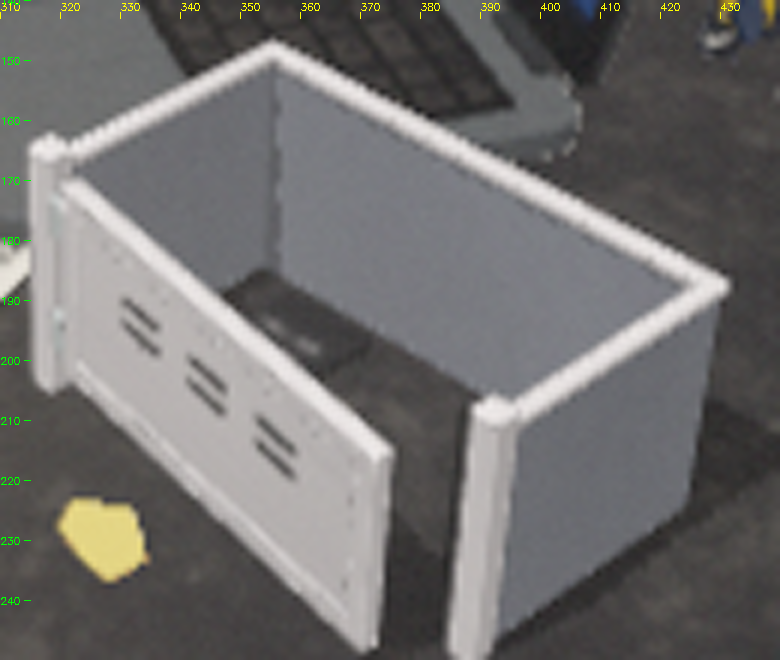

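View pics/c3.png

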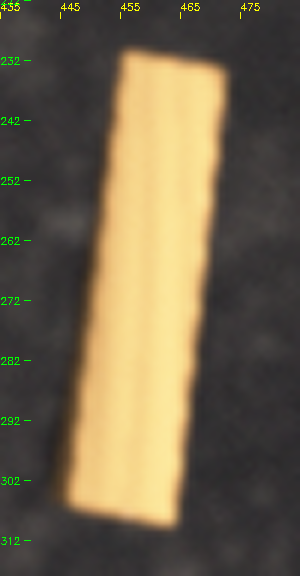

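Run:
```python
from h import *
cp=camera_params("top");sc=camera_params("scene")
f=lambda u,v,z:onplane(cp,u-.4,v-.4,z)[:2]
P={k:f(*a) for k,a in dict(BL=(240.7,149.7,104),BR=(349.5,133.7,104),PL=(249.5,205.8,104),PR=(356.2,190.7,104),
 GRf=(351.5,211.8,96),GRb=(351.5,207.6,96),GLf=(254.5,208.5,96),GLb=(254.7,204,96),
 TL=(455.8,230,4),TR=(473,233,4),KL=(446,306.2,26),KR=(464.7,309.5,26)).items()}
for k,v in P.items(): print(k,v.round(1))
n=np.linalg.norm;a=lambda p,q:np.arctan2(*(P[q]-P[p])[::-1])
print("back",n(P['BL']-P['BR']),a('BR','BL')-np.pi/2,"posts",n(P['PL']-P['PR']),a('PR','PL')-np.pi/2,"side",n(P['PR']-P['BR']),a('PR','BR'),a('PL','BL'))
print("gate",n(P['GLf']-P['GRf']),a('GRf','GLf')-np.pi/2,a('GRb','GLb')-np.pi/2)
print("wedge L",n(P['TL']-P['KL']),n(P['TR']-P['KR']),a('KL','TL'),a('KR','TR'),"w",n(P['TL']-P['TR']),n(P['KL']-P['KR']),"mid",(P['TL']+P['TR']+P['KL']+P['KR'])/4)
# scene check: posts bases/tops, wedge
g=lambda u,v,z:onplane(sc,u-.4,v-.4,z)[:2]
o=lambda x,y:(310+x/6,140+y/6)
for nm,x,y,z in[("PR",495,408,104),("PL",50,145,104),("BR",728,285,104),("BL",275,42,104),("GRf",370,455,96),("GRf_low",365,650,14)]: print("scene",nm,g(*o(x,y),z).round(1))
w=lambda x,y:(340+x/5.714,320+y/5.714)
for nm,x,y,z in[("KL",105,222,26),("KR",168,325,26),("KRb",163,380,0),("TR",655,170,4),("TL",587,75,4)]: print("scene",nm,g(*w(x,y),z).round(1))
```

```text
BL [742.3 188.3]
BR [774.7 -23.3]
PL [631.8 169.1]
PR [661.4 -35.7]
GRf [621.6 -26.9]
GRb [629.8 -26.9]
GLf [627.9 160.7]
GLb [636.7 160.4]
TL [ 598.1 -252.3]
TR [ 591.7 -288.6]
KL [ 438.8 -221.8]
KR [ 432.1 -259.7]
back 214.0776913965599 0.15195483302610135 posts 206.9475668971163 0.14381626236592848 side 113.94926031786015 0.10907829443805002 0.17203700494853177
gate 187.62267292741515 -0.03368194238987132 -0.03688426141383849
wedge L 162.22427210096754 162.19172500603185 -0.1891549406730728 -0.17901324509204197 w 36.86341367647792 38.50871574604353 mid [ 515.17128913 -255.62187338]
scene PR [662.7 -33.9]
scene PL [633.4 169.9]
scene BR [768.8 -27.7]
scene BL [740.1 179.7]
scene GRf [622.6 -22.3]
scene GRf_low [625.2 -24.1]
scene KL [ 440.8 -221.6]
scene KR [ 434.6 -256.7]
scene KRb [ 434.6 -256.8]
scene TR [ 590.4 -286.5]
scene TL [ 598.7 -251. ]
```

```bash
cat >> h.py <<'E'
def tgt(x,y,z,yaw,flip=1):
    # tool x down, tool z along +-object y
    zt=flip*np.array([-np.sin(yaw),np.cos(yaw),0]);xt=np.array([0,0,-1.]);yt=np.cross(zt,xt)
    return np.array([x,y,z],float),np.stack([xt,yt,zt],1)
def plan(T,Rc=None,p=None):
    s=ctrl.read_state()
    p=s['eef_pos'] if p is None else p
    Rc=R.from_euler('xyz',s['tool_rot']).as_matrix() if Rc is None else Rc
    sh=Rc.T@(T[0]-p); rv=R.from_matrix(Rc.T@T[1]).as_rotvec()
    print("t",round(s['clock'],2),"pos",p.round(1),"shift",sh.round(1),"turn",rv.round(3),"q7",round(s['qpos'][6],2),"F",s['force'].round(1),"w",round(s['width'],1))
E
python3 - <<'E'
from h import *
s=ctrl.read_state();print(R.from_euler('xyz',s['tool_rot']).as_matrix().round(3))
for f in(1,-1): plan(tgt(466.7,-245.1,150,-.185,f))
plan(tgt(480,150,220,-.185,1));plan(tgt(480,150,220,-.185,-1))
E
```

```text
[[-0.001 -0.897  0.441]
 [-0.002  0.441  0.897]
 [-1.     0.    -0.002]]
t 0.1 pos [286.4 582.9 238.5] shift [  89.6 -527.  -663.4] turn [-0.272 -0.002 -0.   ] q7 -0.02 F [0.2 0.4 0.4] w 85.2
t 0.1 pos [286.4 582.9 238.5] shift [  89.6 -527.  -663.4] turn [ 2.87  -0.     0.003] q7 -0.02 F [0.2 0.4 0.4] w 85.2
t 0.1 pos [286.4 582.9 238.5] shift [  19.  -364.7 -303.1] turn [-0.272 -0.002 -0.   ] q7 -0.02 F [0.2 0.4 0.4] w 85.2
t 0.1 pos [286.4 582.9 238.5] shift [  19.  -364.7 -303.1] turn [ 2.87  -0.     0.003] q7 -0.02 F [0.2 0.4 0.4] w 85.2
```

```bash
python3 -m handwheel '1 2 -36 -30 0 0 0;1 2 -36 -30 0 0 0;1 2 -36 -30 0 0 0;1 2 -36 -30 0 0 0;1 2 -36 -30 0 0 0;1 2 -36 -30 -0.09 0 0;1 2 -36 -30 -0.09 0 0;1 2 -30 -34 -0.09 0 0;1 2 -25 -40 0 0 0;1 2 -20 -45 0 0 0'
python3 - <<'E'
from h import *
plan(tgt(466.7,-245.1,150,-.185,1))
E
```

```text
clock: 1.1
eef_pos: [475.9, 147.4, 212.9]
tool_rot: [1.548, 1.566, 2.961]
force: [0.2, -0.1, -0.5]
width: 85.2
t 1.1 pos [475.9 147.4 212.9] shift [  62.6  -52.8 -389.1] turn [ 0.027  0.    -0.005] q7 1.03 F [ 0.2 -0.1 -0.5] w 85.2
```

```bash
python3 -m handwheel '1 6 -6 -44 0 0 0;1 6 -6 -44 0 0 0;1 6 -6 -44 0 0 0;1 6 -6 -44 0 0 0;1 6 -6 -44 0 0 0;1 6 -6 -44 0 0 0;1 6 -6 -44 0 0 0;1 6 -6 -44 0.01 0 0;1 6 -6 -36 0.01 0 0'
python3 - <<'E'
from h import *
plan(tgt(466.7,-245.1,60,-.185,1))
cp=camera_params("wrist");print(cp)
im=get_image("wrist");cv2.imwrite("pics/w1.png",im)
E
```

```text
clock: 2.0
eef_pos: [466.0, -262.5, 155.4]
tool_rot: [1.485, 1.567, 2.874]
force: [0.1, 1.0, 0.2]
width: 85.3
t 2.0 pos [ 466.  -262.5  155.4] shift [95.4  2.1 17.2] turn [ 0.003  0.    -0.004] q7 1.81 F [0.1 1.  0.2] w 85.3
{'fx': 371.64829954431775, 'fy': 371.64829954431775, 'cx': 321.55773726122067, 'cy': 231.5573485139034, 'eye': array([ 387.92974709, -247.71270416,  290.17090874]), 'orientation': array([-3.09921001e-01,  9.97647514e-04,  1.38873340e+00])}
```

View pics/w1.png

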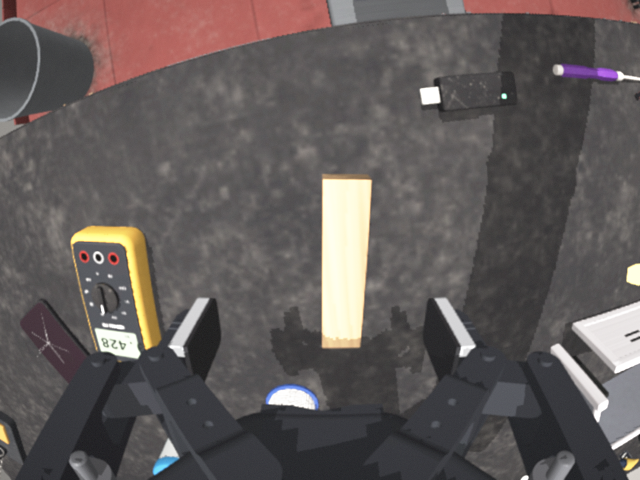

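The wedge is squarely below, with its thick end at the top of the picture (row ~178) and its thin end at row ~348. I'll cross-check this against the other two views.

```bash
cat >> h.py <<'E'
def wplane(cp,u,v,z):
    a=np.array([u-cp['cx'],v-cp['cy']])/cp['fx'];r=np.hypot(*a)
    d=np.array([a[0]/r*np.sin(r),-a[1]/r*np.sin(r),-np.cos(r)])
    d=R.from_euler('xyz',cp['orientation']).as_matrix()@d
    return cp['eye']+d*(z-cp['eye'][2])/d[2]
E
python3 - <<'E'
from h import *
cp=camera_params("wrist");im=cv2.imread("pics/w1.png")
P=[wplane(cp,u,v,z)[:2] for u,v,z in[(322,179,26),(371,180,26),(322,346,4),(361,346,4)]]
for p in P: print(p.round(1))
P=np.array(P);k=P[:2].mean(0);t=P[2:].mean(0);d=t-k
print("mid",(k+t)/2,"len",np.hypot(*d),"yaw",np.arctan2(d[1],d[0]),"w",np.hypot(*(P[0]-P[1])),np.hypot(*(P[2]-P[3])))
E
```

```text
[ 430.8 -263.9]
[ 437.9 -229.3]
[ 586.1 -293.9]
[ 593.2 -258.3]
mid [ 512.00476087 -261.34645515] len 158.04800643039374 yaw -0.18726000288014202 w 35.305612460757395 36.311712869286495
```

Run:
```python
from h import *
plan(tgt(466.7,-245.1,60,-.185,1))
cp=camera_params("wrist");print(cp['eye'],cp['orientation'])
im=get_image("wrist");cv2.imwrite("pics/w2.png",im)
hsv=cv2.cvtColor(im,cv2.COLOR_BGR2HSV)
m=cv2.inRange(hsv,(8,40,90),(30,200,255));m=cv2.morphologyEx(m,cv2.MORPH_OPEN,np.ones((3,3)))
for k in cv2.findContours(m,0,2)[0]:
    if cv2.contourArea(k)>3000: print(cv2.boundingRect(k),cv2.approxPolyDP(k,4,True).reshape(-1,2).tolist())
```

```text
t 2.05 pos [ 464.8 -270.2  154.7] shift [94.5  2.6 25.5] turn [-0.005 -0.005 -0.003] q7 1.81 F [ 0.7 -6.6 -0.9] w 84.8
[ 386.85443089 -254.04746393  289.35287963] [-0.31071662  0.00649481  1.38066132]
(78, 226, 90, 125) [[78, 239], [102, 349], [80, 246], [86, 242], [127, 244], [134, 250], [151, 342], [157, 346], [167, 324], [153, 236], [142, 227], [97, 226]]
```

The difference was only the arm settling by 7 mm after the picture was taken. With the correct camera pose the wrist view gives about (513,-255), which agrees with the other two views. I'll move in and descend.

```bash
python3 -m handwheel '1 10 2.5 25 0 0 0;1 0 0 0 0 0 0'
python3 - <<'E'
from h import *
plan(tgt(465.8,-245.4,20,-.183,1))
E
```

```text
clock: 2.3
eef_pos: [466.3, -242.1, 143.8]
tool_rot: [1.948, 1.565, -2.958]
force: [0.4, 0.6, 0.2]
width: 85.5
t 2.3 pos [ 466.3 -242.1  143.8] shift [123.8  -0.8  -3.1] turn [-0.01  -0.002 -0.005] q7 1.76 F [0.4 0.6 0.2] w 85.5
```

```bash
python3 -m handwheel '1 35 0 -3 -0.01 0 -0.005;1 35 0 0 0 0 0;1 30 0 0 0 0 0;1 10 0 0 0 0 0;1 0 0 0 0 0 0;1 0 0 0 0 0 0'
python3 - <<'E'
from h import *
plan(tgt(465.8,-245.4,15,-.183,1))
cv2.imwrite("pics/w3.png",get_image("wrist"))
E
```

```text
clock: 2.9
eef_pos: [468.8, -244.0, 32.8]
tool_rot: [-2.13, 1.566, -0.736]
force: [0.4, -0.3, 0.4]
width: 85.7
t 2.9 pos [ 468.8 -244.    32.8] shift [17.8  2.8 -1.8] turn [ 0.005 -0.003  0.004] q7 1.76 F [ 0.4 -0.3  0.4] w 85.7
```

View pics/w3.png

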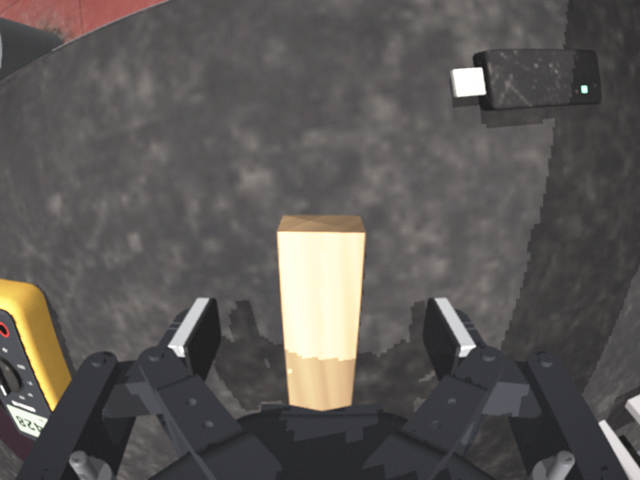

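The wedge is centred between the fingers (columns ~280–365, between jaws at ~200 and ~445). I'll lower and close.

```bash
python3 -m handwheel '1 10 2 -1.5 0 0 0;1 8 0 0 0 0 0;1 1 0 0 0 0 0'
python3 - <<'E'
from h import *
plan(tgt(465.8,-245.4,13,-.183,1))
E
```

```text
clock: 3.25
eef_pos: [468.9, -246.6, 15.8]
tool_rot: [-1.961, 1.559, -0.568]
force: [0.1, -0.1, 0.6]
width: 85.4
t 3.25 pos [ 468.9 -246.6   15.8] shift [2.8 3.3 0.6] turn [ 0.005 -0.005  0.011] q7 1.76 F [ 0.1 -0.1  0.6] w 85.4
```

```bash
python3 -m handwheel '-1 3 3 0.5 0.004 -0.004 0.01;-1 0 0 0 0 0 0;-1 0 0 0 0 0 0;-1 0 0 0 0 0 0;-1 0 0 0 0 0 0;-1 0 0 0 0 0 0;-1 0 0 0 0 0 0;-1 0 0 0 0 0 0'
python3 - <<'E'
from h import *
plan(tgt(465.8,-245.4,13,-.183,1))
cv2.imwrite("pics/w4.png",get_image("wrist"));cv2.imwrite("pics/s4.png",get_image("scene")[280:430,320:520].repeat(4,0).repeat(4,1))
E
```

```text
clock: 4.05
eef_pos: [465.9, -245.6, 13.1]
tool_rot: [-2.054, 1.57, -0.665]
force: [0.5, -0.6, -2.3]
width: 34.5
t 4.05 pos [ 465.9 -245.6   13.1] shift [0.1 0.1 0.2] turn [ 0.001 -0.     0.001] q7 1.76 F [ 0.5 -0.6 -2.3] w 34.5
```

View pics/w4.png

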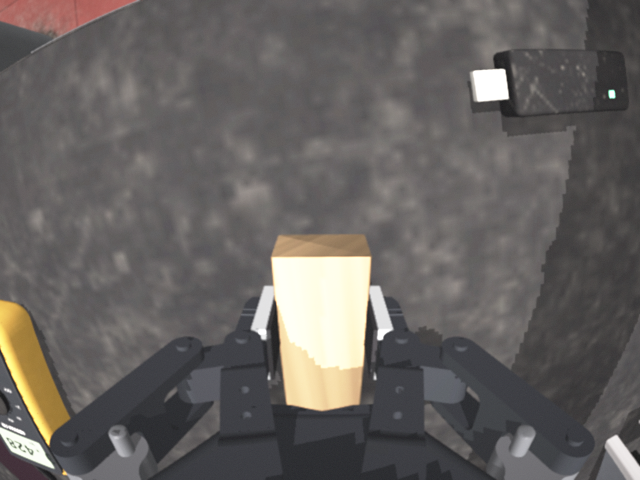

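View pics/s4.png

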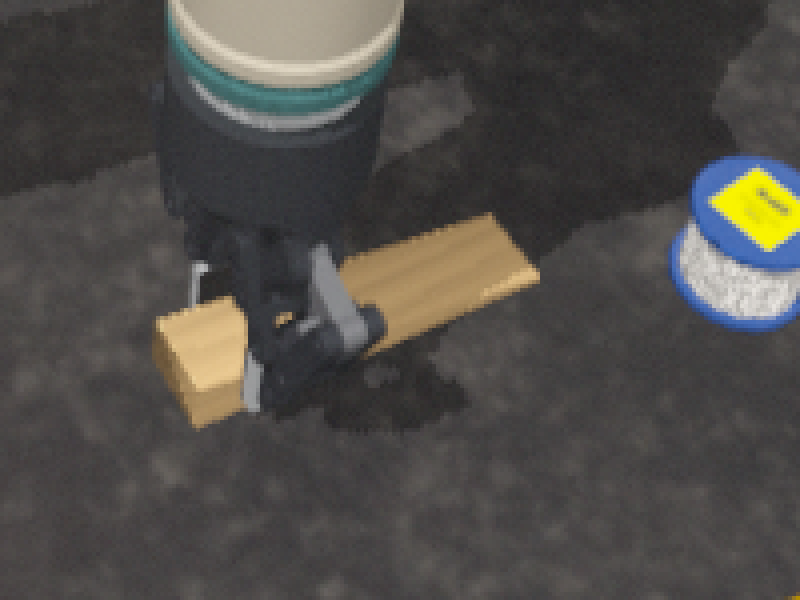

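Gripped and flat at 34.5 mm opening. Lifting now.

```bash
python3 -m handwheel '-1 -15 0 0 0 0 0;-1 -12 0 0 0 0 0;-1 0 0 0 0 0 0'
python3 - <<'E'
from h import *
plan(tgt(495,0,35,.145,1))
E
```

```text
clock: 4.45
eef_pos: [465.5, -245.4, 40.5]
tool_rot: [1.539, 1.57, 2.928]
force: [-0.3, -0.1, -1.9]
width: 34.6
t 4.45 pos [ 465.5 -245.4   40.5] shift [  5.5  15.4 246.6] turn [-0.327  0.    -0.001] q7 1.76 F [-0.3 -0.1 -1.9] w 34.6
```

```bash
python3 -m handwheel '-1 0 3 36 -0.06 0 0;-1 0 5 40 -0.06 0 0;-1 0 8 40 -0.06 0 0;-1 1 8 40 -0.06 0 0;-1 1 8 40 -0.06 0 0;-1 1 8 30 -0.03 0 0;-1 0 0 0 0 0 0;-1 0 0 0 0 0 0'
python3 - <<'E'
from h import *
plan(tgt(495,0,35,.145,1))
im=get_image("top");cv2.imwrite("pics/t5.png",im);cv2.imwrite("pics/t5z.png",cv2.resize(im[120:340,220:420],(720,792)[0:2] if 0 else (540,594),interpolation=2))
cv2.imwrite("pics/s5.png",get_image("scene"))
E
```

```text
clock: 5.25
eef_pos: [442.7, -47.3, 36.6]
tool_rot: [2.322, 1.565, -2.278]
force: [0.1, -0.8, -0.8]
width: 34.8
t 5.25 pos [442.7 -47.3  36.6] shift [  1.2 -57.3  41.1] turn [-0.032 -0.004 -0.005] q7 1.21 F [ 0.1 -0.8 -0.8] w 34.8
```

View pics/s5.png

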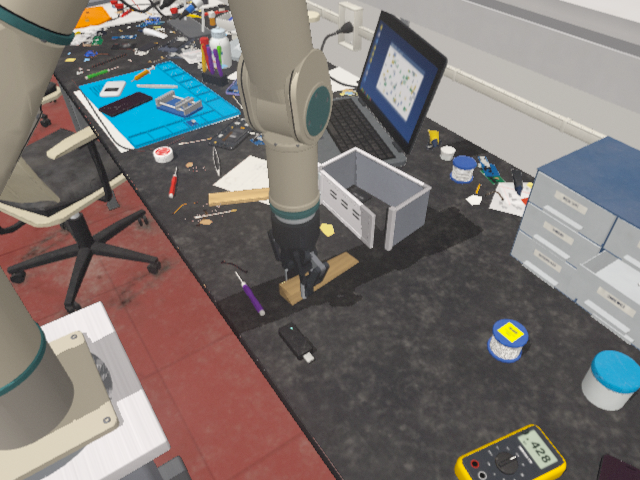

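View pics/t5z.png

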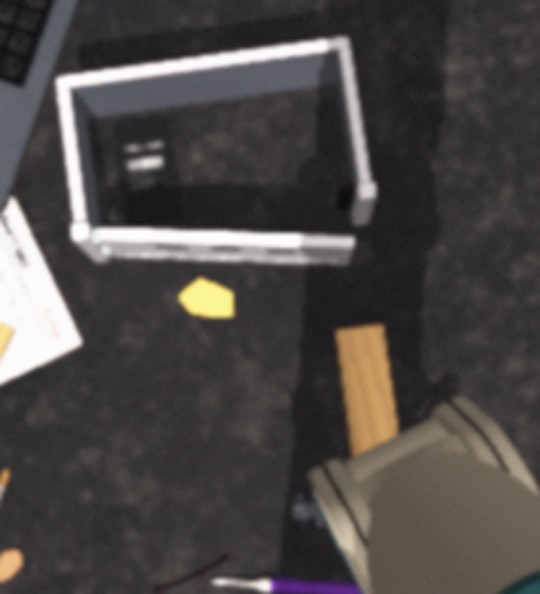

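The wedge is held level and roughly lined up with the gate's free half. The gate has not been touched. I'll line up and lower.

```bash
python3 -m handwheel '-1 0 -20 20 -0.03 -0.004 -0.005;-1 0 -16 20 0 0 0;-1 0 0 0 0 0 0;-1 0 0 0 0 0 0'
python3 - <<'E'
from h import *
plan(tgt(475,-3,13.2,.145,1))
E
```

```text
clock: 5.75
eef_pos: [475.4, -8.6, 36.2]
tool_rot: [-3.104, 1.566, -1.402]
force: [-0.9, 0.2, -0.7]
width: 34.4
t 5.75 pos [475.4  -8.6  36.2] shift [22.9 -0.3  5.8] turn [-0.014 -0.004  0.   ] q7 1.18 F [-0.9  0.2 -0.7] w 34.4
```

```bash
python3 -m handwheel '-1 12 0 5 -0.014 -0.004 0;-1 8 0 0 0 0 0;-1 1 0 0 0 0 0;-1 0 0 0 0 0 0'
python3 - <<'E'
from h import *
plan(tgt(475,-3,13.2,.145,1))
plan(tgt(592.5,14,13.2,.145,1))
im=get_image("top");cv2.imwrite("pics/t6z.png",cv2.resize(im[120:320,220:420],(600,600),interpolation=2))
cv2.imwrite("pics/w6.png",get_image("wrist"))
E
```

```text
clock: 6.15
eef_pos: [473.4, -7.2, 12.9]
tool_rot: [2.327, 1.568, -2.244]
force: [-0.6, 2.2, 10.7]
width: 34.6
t 6.15 pos [473.4  -7.2  12.9] shift [-0.3 -2.2  3.9] turn [-0.004 -0.002 -0.002] q7 1.12 F [-0.6  2.2 10.7] w 34.6
t 6.15 pos [473.4  -7.2  12.9] shift [  -0.5 -120.9    4.2] turn [-0.004 -0.002 -0.002] q7 1.12 F [-0.6  2.2 10.7] w 34.6
```

View pics/t6z.png

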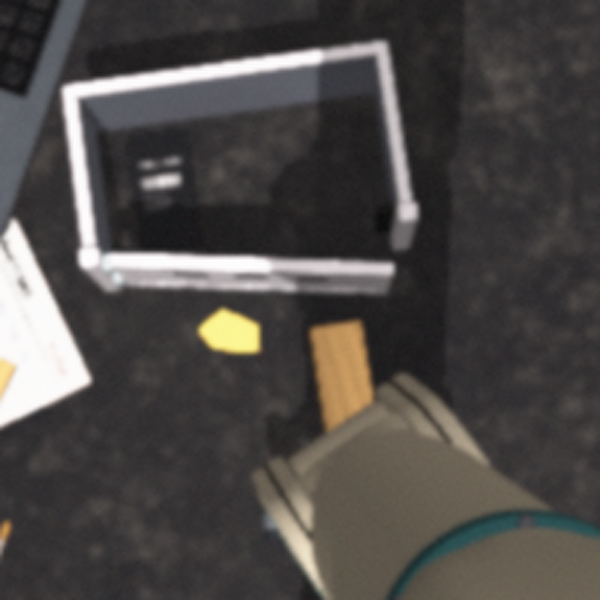

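View pics/w6.png

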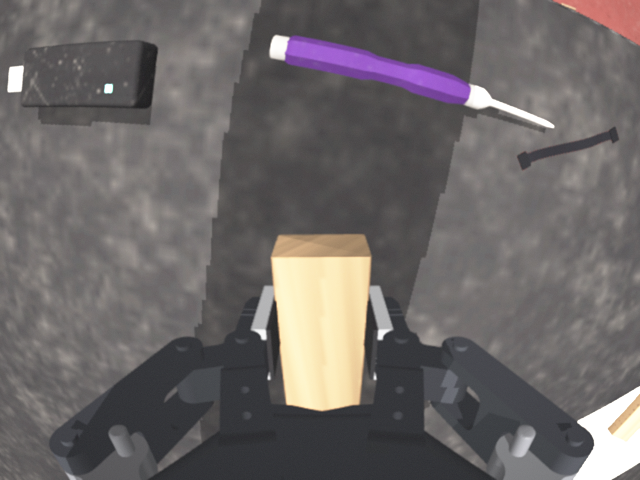

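The wedge is flat on the bench (10.7 N of down-press), pointing under the half away from the hinge. The tip is at zoom (337,323), while the middle of that half is near column 327. I'll start driving it in.

```bash
python3 -m handwheel '-1 -0.5 -15 3 0 0 0;-1 -0.3 -20 0 0 0 0;-1 0 -20 0 0 0 0;-1 0 -15 0 0 0 0;-1 0 0 0 0 0 0'
python3 - <<'E'
from h import *
plan(tgt(592.5,14,13.2,.145,1))
cv2.imwrite("pics/s7.png",cv2.resize(get_image("scene")[120:320,200:460],(780,600),interpolation=2))
E
```

```text
clock: 6.75
eef_pos: [542.4, 4.1, 14.4]
tool_rot: [2.143, 1.565, -2.43]
force: [-1.0, 0.4, -0.4]
width: 34.3
t 6.75 pos [542.4   4.1  14.4] shift [  0.9 -51.    2.8] turn [-0.005 -0.003 -0.005] q7 1.16 F [-1.   0.4 -0.4] w 34.3
```

View pics/s7.png

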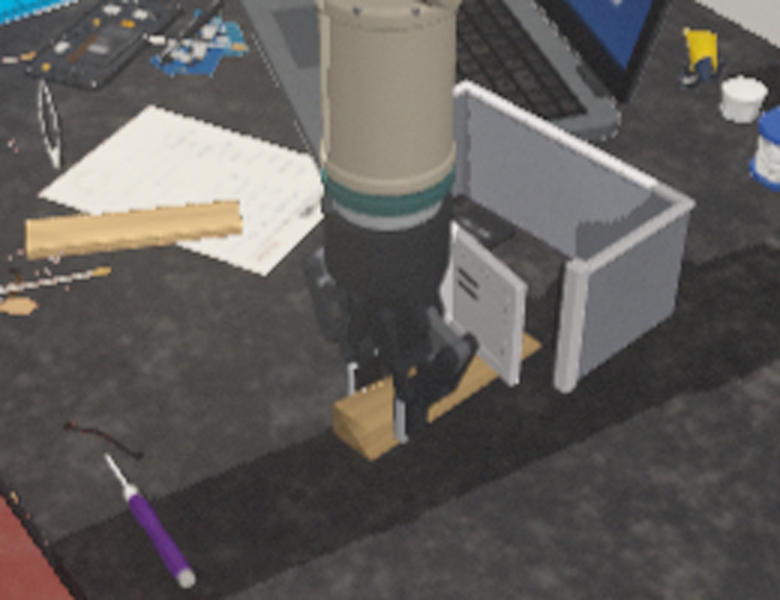

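The thin end is already under the gate, and the gate is still ajar. I'll keep going, watching the force.

```bash
python3 -m handwheel '-1 1 -10 1 0 0 0;-1 0.5 -10 0 0 0 0;-1 0.3 -10 0 0 0 0;-1 0 -6 0 0 0 0;-1 0 0 0 0 0 0'
python3 - <<'E'
from h import *
plan(tgt(592.5,14,13.2,.145,1))
E
```

```text
clock: 7.3
eef_pos: [566.4, 6.7, 13.7]
tool_rot: [1.895, 1.543, -2.678]
force: [0.3, -0.1, 0.8]
width: 34.4
t 7.3 pos [566.4   6.7  13.7] shift [ -0.2 -26.9   3.6] turn [-0.005 -0.009 -0.026] q7 1.19 F [ 0.3 -0.1  0.8] w 34.4
```

```bash
python3 -m handwheel '-1 0.5 -8 2 -0.004 -0.008 -0.024;-1 0.5 -8 0 0 0 0;-1 0 0 0 0 0 0'
python3 - <<'E'
from h import *
plan(tgt(592.5,14,13.2,.145,1))
cv2.imwrite("pics/t8.png",cv2.resize(get_image("top")[120:320,220:420],(600,600),interpolation=2))
cv2.imwrite("pics/s8.png",cv2.resize(get_image("scene")[120:320,200:460],(780,600),interpolation=2))
E
```

```text
clock: 7.6
eef_pos: [575.2, 9.4, 13.3]
tool_rot: [1.797, 1.557, -2.772]
force: [3.8, -0.2, -3.0]
width: 34.6
t 7.6 pos [575.2   9.4  13.3] shift [ -0.2 -17.8   2.1] turn [-0.002 -0.003 -0.013] q7 1.19 F [ 3.8 -0.2 -3. ] w 34.6
```

View pics/s8.png

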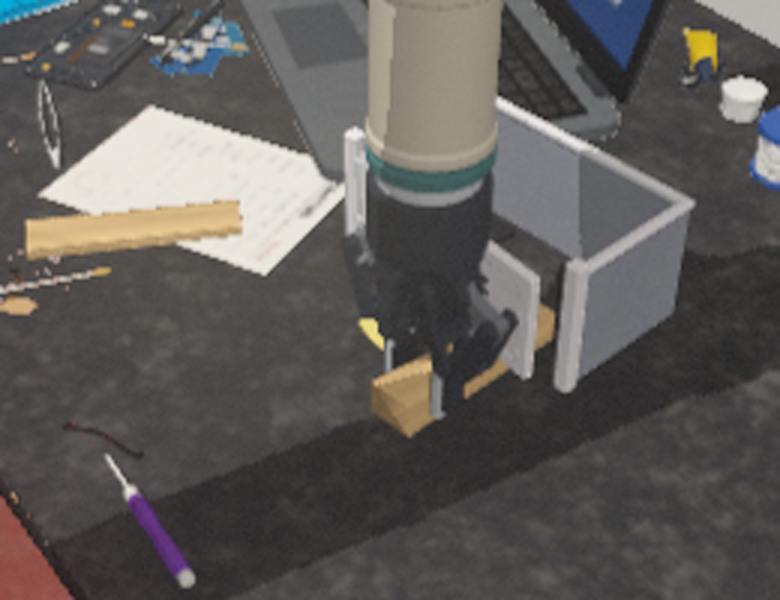

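View pics/t8.png

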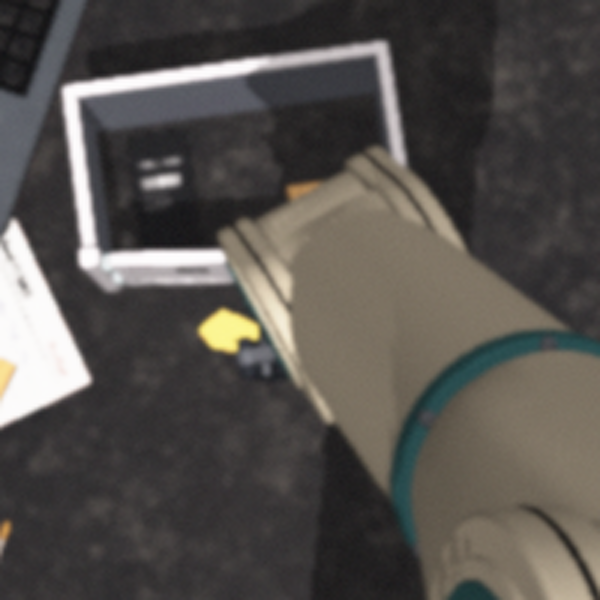

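The gate is swinging shut with the wedge: its free edge moved from about (520,380) to (533,375), nearer the post. Continuing.

```bash
python3 -m handwheel '-1 0.2 -8 2 0 -0.003 -0.012;-1 0.2 -7 0 0 0 0;-1 0 0 0 0 0 0'
python3 - <<'E'
from h import *
plan(tgt(592.5,14,13.2,.145,1))
E
```

```text
clock: 8.0
eef_pos: [580.2, 10.3, 13.2]
tool_rot: [1.807, 1.551, -2.763]
force: [3.7, 0.1, -1.6]
width: 34.6
t 8.0 pos [580.2  10.3  13.2] shift [ -0.3 -12.7   1.9] turn [-0.003 -0.005 -0.02 ] q7 1.2 F [ 3.7  0.1 -1.6] w 34.6
```

```bash
python3 -m handwheel '-1 0.2 -8 1 0 -0.003 -0.015;-1 0.2 -8 0 0 0 0;-1 0.2 -8 0 0 0 0'
python3 - <<'E'
from h import *
plan(tgt(592.5,14,13.2,.145,1))
E
```

```text
clock: 8.3
eef_pos: [589.1, 11.4, 12.8]
tool_rot: [1.775, 1.536, -2.796]
force: [-14.2, -1.7, 17.4]
width: 34.3
t 8.3 pos [589.1  11.4  12.8] shift [-0.5 -3.7  2.1] turn [-0.003 -0.007 -0.034] q7 1.21 F [-14.2  -1.7  17.4] w 34.3
```

Run:
```python
from h import *
cv2.imwrite("pics/s9.png",cv2.resize(get_image("scene")[120:320,200:460],(780,600),interpolation=2))
cv2.imwrite("pics/t9.png",cv2.resize(get_image("top")[120:320,220:420],(600,600),interpolation=2))
plan(tgt(592.5,14,13.2,.145,1))
```

```text
t 8.4 pos [589.9  11.6  12.9] shift [-0.5 -2.9  2. ] turn [-0.003 -0.007 -0.032] q7 1.21 F [-12.4  -1.9  17.4] w 34.4
```

View pics/s9.png

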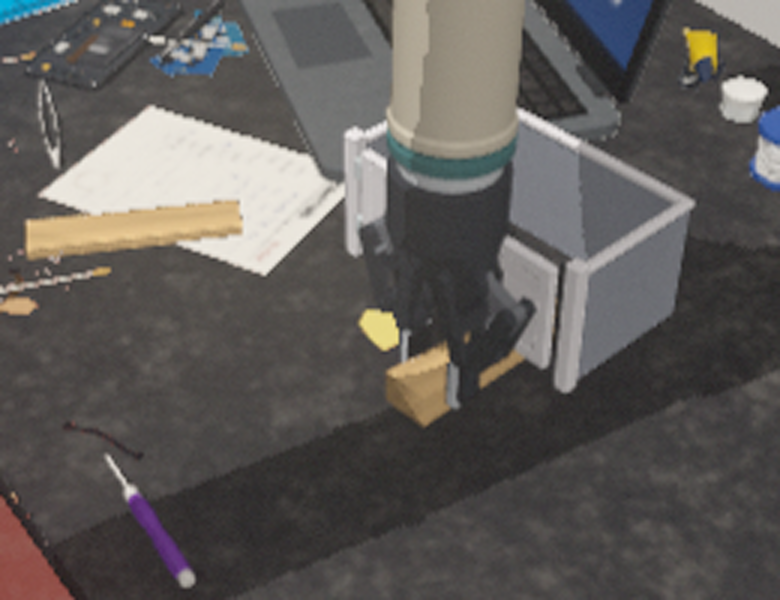

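View pics/t9.png

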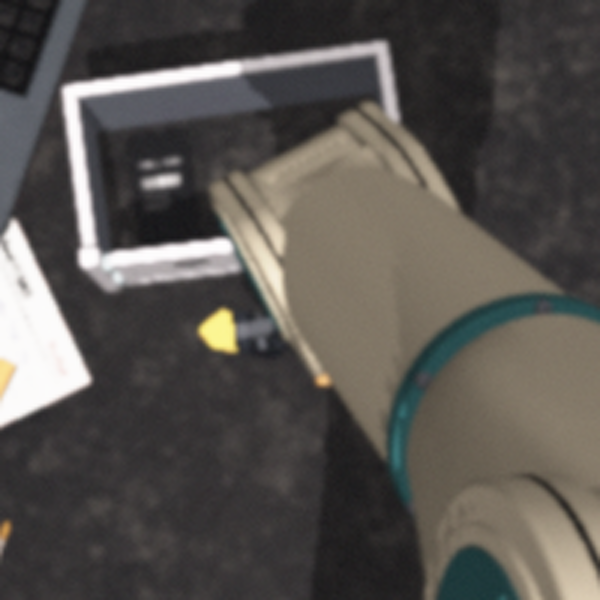

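The gate is now at or close to its stop, with 12–14 N on the wedge. Part of that is bench friction from the down-press. I'll ease the press and drive a bit more.

```bash
python3 -m handwheel '-1 -0.3 -8 0 0 0 0;-1 0 -10 0 0 0 -0.01;-1 0 -10 0 0 0 -0.01;-1 0 -12 0 0 0 -0.01'
python3 - <<'E'
from h import *
plan(tgt(592.5,14,13.2,.145,1))
E
```

```text
clock: 8.8
eef_pos: [595.1, 12.3, 11.7]
tool_rot: [1.782, 1.497, -2.787]
force: [-26.5, -1.6, 33.8]
width: 34.6
t 8.8 pos [595.1  12.3  11.7] shift [-1.3  2.4  2.1] turn [-0.001 -0.015 -0.072] q7 1.23 F [-26.5  -1.6  33.8] w 34.6
```

```bash
python3 -m handwheel '-1 0 0 0 0 0 0'
python3 - <<'E'
from h import *
plan(tgt(592.5,14,13.2,.145,1))
cv2.imwrite("pics/s10.png",cv2.resize(get_image("scene")[170:270,300:430],(780,600),interpolation=2))
cv2.imwrite("pics/w10.png",get_image("wrist"))
E
```

```text
clock: 8.9
eef_pos: [594.8, 12.1, 11.8]
tool_rot: [1.785, 1.497, -2.783]
force: [7.3, -1.0, -4.5]
width: 34.5
t 8.9 pos [594.8  12.1  11.8] shift [-1.2  2.1  2.2] turn [-0.001 -0.016 -0.072] q7 1.23 F [ 7.3 -1.  -4.5] w 34.5
```

View pics/s10.png

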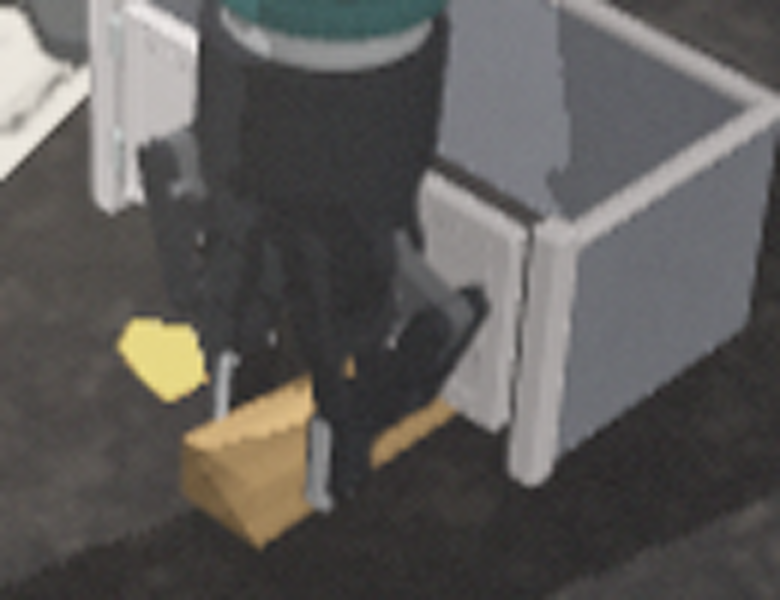

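View pics/w10.png

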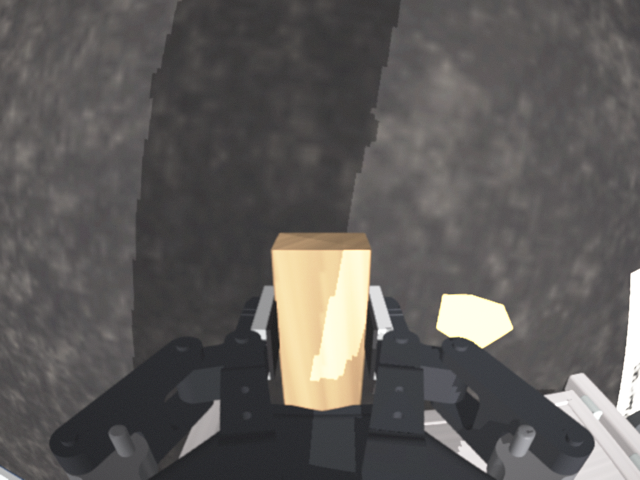

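```bash
python3 - <<'E'
from h import *
s=ctrl.read_state();print(R.from_euler('xyz',s['tool_rot']).as_matrix().round(3))
E
python3 -m handwheel '-1 0 0 0 0 0 0;-0.6 0 0 0 0 0 0;-0.3 0 0 0 0 0 0;-0.1 0 0 0 0 0 0;0.1 0 0 0 0 0 0;0.2 0 0 0 0 0 0'
python3 - <<'E'
from h import *
plan(tgt(592.5,14,13.2,.145,1))
cv2.imwrite("pics/s11.png",cv2.resize(get_image("scene")[170:270,300:430],(780,600),interpolation=2))
cv2.imwrite("pics/w11.png",get_image("wrist"))
E
```

```text
[[-0.07  -0.987 -0.144]
 [-0.026 -0.143  0.989]
 [-0.997  0.073 -0.016]]
clock: 9.6
eef_pos: [596.3, 13.0, 10.7]
tool_rot: [1.773, 1.5, -2.795]
force: [0.1, -0.1, 0.2]
width: 51.1
t 9.6 pos [596.3  13.   10.7] shift [-2.3  3.8  1.5] turn [-0.001 -0.014 -0.07 ] q7 1.23 F [ 0.1 -0.1  0.2] w 51.1
```

View pics/s11.png

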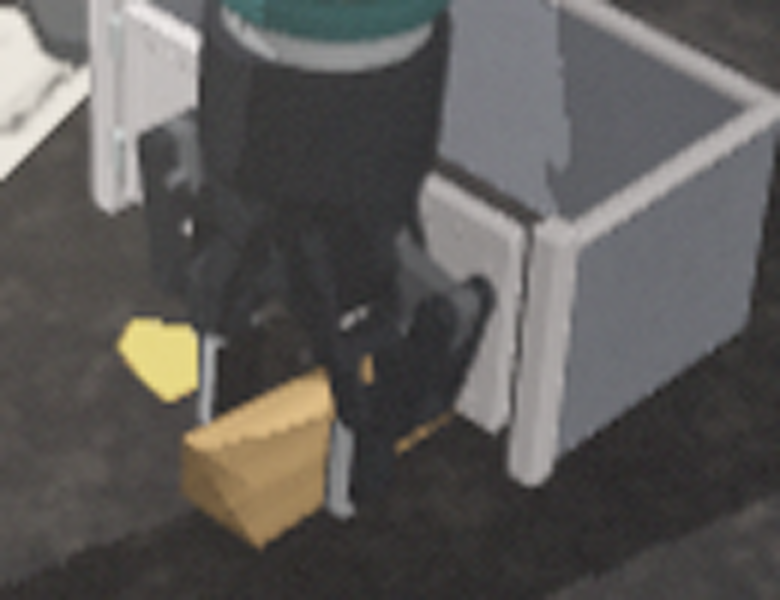

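View pics/w11.png

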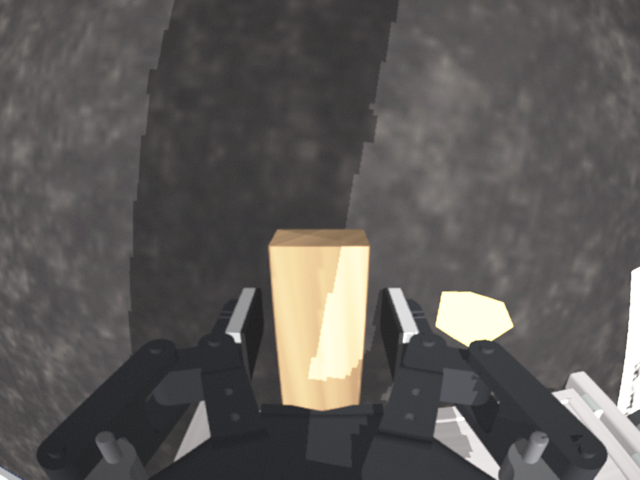

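The fingers are clear with the force near zero. The wedge's near corner stayed at (262,548) in the zoom, and the gate is unchanged. I'll back off straight up and slightly back.

```bash
python3 -m handwheel '0.4 0 6 0 0 0 -0.03;0.4 -10 4 0 0 0 -0.02;0.4 -15 2 0 0 0 0;0.4 -30 2 0 0 0 0;0.4 -40 3 0 0 0 0;0.4 -40 3 0 0 0 0;0.4 -40 3 0 0 0 0'
python3 - <<'E'
from h import *
plan(tgt(450,-250,200,.145,1))
cv2.imwrite("pics/w12.png",get_image("wrist"))
E
```

```text
clock: 10.4
eef_pos: [573.8, 13.0, 192.4]
tool_rot: [2.049, 1.542, -2.516]
force: [0.2, -1.3, -0.9]
width: 59.5
t 10.4 pos [573.8  13.  192.4] shift [  -0.3  161.1 -242.1] turn [ 0.002 -0.013 -0.025] q7 1.32 F [ 0.2 -1.3 -0.9] w 59.5
```

View pics/w12.png

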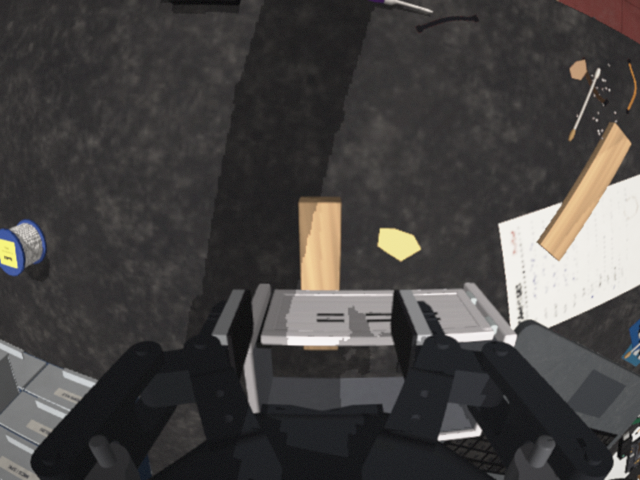

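Seen from above, the gate lines up with the posts and the wedge sticks out in front of it, with its tip inside the pen. I'll clear the arm for a final check.

```bash
python3 -m handwheel '0.4 -3 25 -38 0 0 0;0.4 -3 25 -38 0 0 0;0.4 -3 25 -38 0 0 0;0.4 -3 25 -38 0 0 0;0.4 -3 25 -38 0 0 0;0.4 0 20 -38 0 0 0;0.4 0 0 0 0 0 0;0.4 0 0 0 0 0 0;0.4 0 0 0 0 0 0;0.4 0 0 0 0 0 0'
python3 - <<'E'
from h import *
t=get_image("top");s=get_image("scene");cv2.imwrite("pics/tF.png",t);cv2.imwrite("pics/sF.png",s)
def crop(im,x0,y0,w,h,k,n):
    a=cv2.resize(im[y0:y0+h,x0:x0+w],None,fx=k,fy=k,interpolation=cv2.INTER_CUBIC)
    for i in range(0,w,10): cv2.putText(a,str(x0+i),(i*k,10),0,.33,(0,255,255),1)
    for i in range(0,h,10): cv2.putText(a,str(y0+i),(0,i*k+4),0,.33,(0,255,0),1)
    cv2.imwrite(n,a)
crop(t,232,125,133,118,5,"pics/f1.png");crop(s,310,140,130,120,5,"pics/f2.png")
for n,im in(("top",t),("scene",s)):
    hsv=cv2.cvtColor(im,cv2.COLOR_BGR2HSV)
    m=cv2.morphologyEx(cv2.inRange(hsv,(10,60,90),(28,200,255)),cv2.MORPH_OPEN,np.ones((3,3)))
    for k in cv2.findContours(m,0,2)[0]:
        if 300<cv2.contourArea(k)<3000: print(n,cv2.minAreaRect(k))
print(ctrl.read_state()['eef_pos'],ctrl.read_state()['clock'])
E
```

```text
clock: 11.45
eef_pos: [471.4, -238.2, 234.7]
tool_rot: [-2.718, 1.547, -0.993]
force: [0.1, -0.1, 0.4]
width: 59.7
top ((200.4000244140625, 273.70001220703125), (20.124608993530273, 78.7095947265625), 26.56505012512207)
top ((330.90997314453125, 225.8699951171875), (41.29503631591797, 19.657569885253906), 81.8698959350586)
top ((324.02996826171875, 182.2100067138672), (22.76883888244629, 18.667619705200195), 81.8698959350586)
scene ((348.8999938964844, 244.80001831054688), (21.913467407226562, 39.35479736328125), 63.43495178222656)
scene ((243.68902587890625, 195.7012176513672), (13.693511009216309, 72.77437591552734), 83.6598129272461)
[ 471.44615002 -237.98326891  234.54516605] 11.55
```

View pics/f1.png

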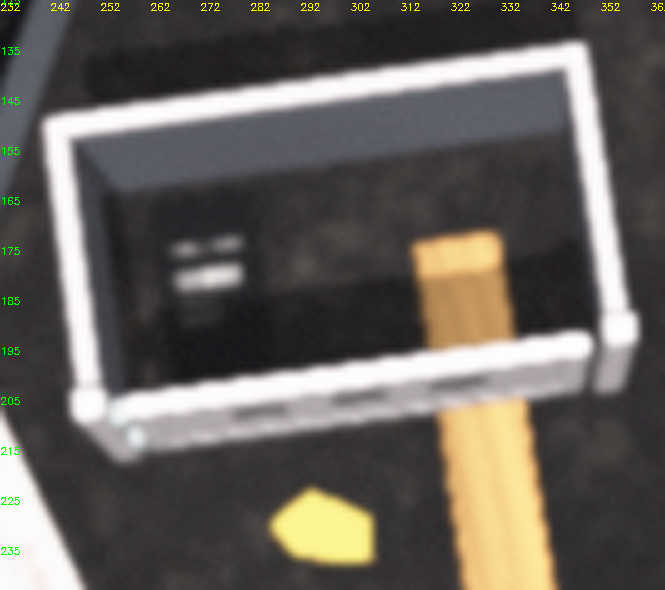

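View pics/f2.png

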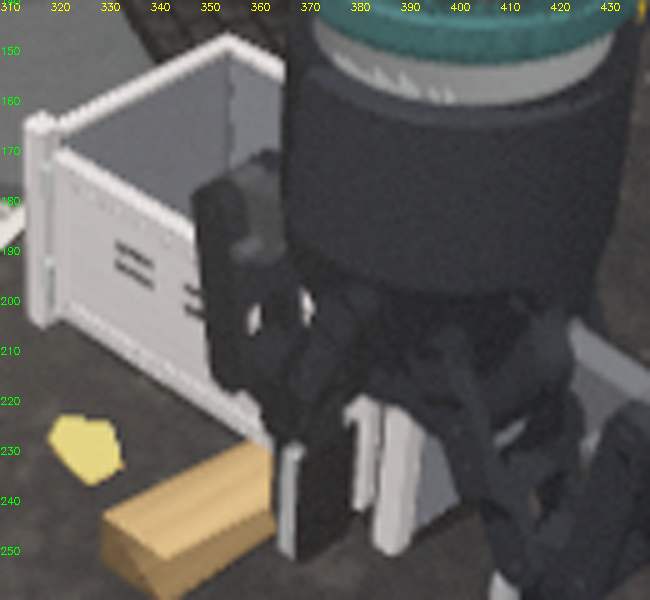

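Run:
```python
from h import *
cp=camera_params("top");f=lambda u,v,z:onplane(cp,232+u/5-.4,125+v/5-.4,z)[:2]
a,b=f(590,356,96),f(120,420,96);d=b-a;print("gate yaw",np.arctan2(-d[0],d[1]),a,b,np.hypot(*d))
a,b=f(585,335,96),f(125,400,96);d=b-a;print("gate back yaw",np.arctan2(-d[0],d[1]))
p1,p2=f(630,326,104),f(88,405,104);d=p2-p1;print("posts yaw",np.arctan2(-d[0],d[1]))
t=(f(413,242,4)+f(500,231,4))/2;print("thin",t)
im=cv2.imread("pics/tF.png");hsv=cv2.cvtColor(im,cv2.COLOR_BGR2HSV)
m=cv2.morphologyEx(cv2.inRange(hsv,(10,60,90),(28,200,255)),cv2.MORPH_OPEN,np.ones((3,3)))
q=[]
for k in cv2.findContours(m,0,2)[0]:
    c=k.reshape(-1,2)
    if cv2.contourArea(k)>500 and 300<c[:,0].mean()<360:
        print(cv2.approxPolyDP(k,2,True).reshape(-1,2).tolist()); bp=cv2.boxPoints(cv2.minAreaRect(k)); bp=bp[np.argsort(bp[:,1])][2:]
        kk=np.mean([onplane(cp,*x,26)[:2] for x in bp],0);d=t-kk;mid=(t+kk)/2
        print("thick",kk,"len",np.hypot(*d),"yaw",np.arctan2(d[1],d[0]),"mid",mid)
        X=np.array([.9895,.1445]);Y=np.array([-.1445,.9895]);print("rel foot",(mid-[648.9,22.2])@X,(mid-[648.9,22.2])@Y)
```

```text
gate yaw 0.13829511259736021 [652.24680033 -24.08969817] [626.93754909 157.75110336] 183.59366900230845
gate back yaw 0.14359115914652745
posts yaw 0.14804019635075596
thin [722.84032389  28.83168427]
[[337, 205], [319, 207], [326, 247], [343, 244]]
thick [560.35654727   5.7565697 ] len 164.1141023007351 yaw 0.14107154301066535 mid [641.59843558  17.29412698]
rel foot -7.933796644764214 -3.799285289988866
```

The final check is good:
- **Gate:** its line is at 0.138–0.144 rad against 0.145–0.148 for the posts, so it is shut within about 0.01 rad. It has held for about 2 s since release.
- **Wedge:** its middle is about 8 mm in front of the gate face and 4 mm off laterally.
- **Bar:** its mask is identical to the start.

I'm handing it in.

Run:
```python
from h import *
print(ctrl.finish_job()); print(ctrl.read_state()['clock'])
```

```text
the job is handed in; nothing more can be done
None
the job is handed in; nothing more can be done
```

The gate is jammed shut by the wedge, and I handed the job in at about 11.6 s; no verdict was reported. I gripped the tapered piece (on the right) 50 mm behind its middle and laid it flat in front of the gate. I drove it thin end first under the half away from the hinge, up to about 27 N, then let go and moved the arm clear.

**Last checks:**
- **Gate:** it is within about 0.01 rad of the line of the posts, and it stayed shut for about 2 s after release.
- **Wedge:** its middle is about 8 mm in front of the gate face and 4 mm to the side, with an uncertainty of a few mm because its length measured 164 mm instead of 160 mm. I judged it flat from the pictures and did not measure its tilt.
- **Bar:** its outline in the top picture is identical to the start.
- **Robot:** the arm was clear, with the tool about 235 mm up and no force on it.

**Disagreements:**
- An early wrist-camera fix of the wedge was 7 mm off because the arm was still settling. With the camera pose from the moment of the picture it came within about 3 mm of the other two views.
- The tool tilted about 0.07 rad during the final push, and I straightened most of it while backing off. The wedge did not move on release.

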